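Clamp a module and lock the fixture with a T-key

TASK

Swing the fixture's orange-handled clamp lever fully shut on the black module. Then take the yellow T-key from its stand, lower it down the blue shaft right over the square stem at the bottom and turn the stem clockwise (seen from above) to its stop. Finally put the key back upright in its stand, let go, and leave the other things on the bench where they are.

Things in the scene. Friction and masses are not known exactly. Their poses are not given: they have to be found in the camera images.
- clamp_lever (a joint): angle of the clamp lever: 0 = fully shut (level, its end stop), grows as it opens upward, 1.35 at most; starts at 0.85 to 1.2. A stiff hinge: it stays where it is left, and needs about 0.16 N m (1.5 N at the handle)
- lever_hinge (a point): hinge axis of the clamp lever, 56 mm above the bench, at the back of the fixture's right half. Axes of the fixture: y along the hinge axis, z up, the shut lever runs from here 115 mm along -x (to the robot). Steel cheeks (22 mm long in x, 32 mm over both in y) reach 66 mm above the bench
- lever_grip (a point): centre of the orange handle bar across the lever's end: a cylinder 16 mm thick, 46 mm long along y, 115 mm from the hinge; it carries the lever's axes: x along the lever toward the hinge, y along the bar. The lever's arm is a steel bar 14 mm wide, 10 mm thick. The module lies beneath, its top 46 mm above the bench; the bar's centre is 56 mm above the bench when shut, over a free gap down to the base plate
- shaft_mouth (a point): centre of the mouth of the fixture's blue square shaft (left half of the fixture), 112 mm above the bench; axes as the fixture's (z up). Square bore 36 x 36 mm, sides along x and y; outside 60 x 60 mm at the grey collar, whose top is 2 mm below the mouth. The fixture's base plate is 150 (x) by 165 (y) by 12 mm, fixed to the bench; its centre lies 42 mm along -y from the mouth
- stem_foot (a point): centre of the shaft's flat floor, 22 mm above the bench, 90 mm below the mouth; axes as the fixture's. From it rises the brass square stem, 14 x 14 mm, 20 mm tall (its top 5 mm step in to 9 x 9 mm)
- lock_bolt (a joint): angle of the square stem: 0 = unlocked, with the stem's sides along the fixture's x and y; grows clockwise seen from above to its stop at 1.2 (locked); starts at 0 to 0.25. Friction about 0.07 N m; it stays where it is left
- key_grip (a point): centre of the yellow T-key's hub, half-way up the hub: flat-sided, 18 mm (key's x) by 28 mm (y) by 26 mm high. The round handle bar, 13 mm thick and 94 mm long, runs through it along y. Key z is up; 143 mm above the key's foot. Loose, about 0.25 kg; 12 mm round shank below. Grasp the 18 mm across the hub from above
- key_foot (a point): centre of the T-key's lower end face. Here opens its square socket, 17 x 17 mm inside with sides along the key's x and y, 24 mm deep, 25 x 25 mm outside with cut-off corners (30 mm over corners). Fully down, the foot stands on the shaft floor; the socket has about 0.25 rad of play on the stem either way
- stand_mouth (a point): centre of the mouth of the black fixed stand, 60 mm above the bench, z up. Square well 38 x 38 mm, its floor 10 mm above the bench, 50 mm deep; outside 52 x 52 mm, foot plate 76 x 76 mm. The key stands in it loosely, free on its foot, at any yaw. Beyond the stand, from about x = 0.57 m on and left of y = -0.12 m, stands a black equipment cabinet 130 mm high with things on it (higher further back): carry the key in front of it or well above it
- yellow_roll: yellow roll of tape lying flat, 72x74x13 mm, loose bystander; origin at its underside
- jar: small jar with a black lid, 45 mm across, 46 mm high, loose bystander; origin at its underside
- glue: small dark glue bottle with an orange nozzle, 31 mm across, 82 mm high, loose bystander; origin at its underside
- t_key: the whole T-key, 156 mm tall; origin at its foot, same axes as key_foot
Things that resemble listed ones, but are neither listed nor needed, are in the scene too. What is shaped like the part that bears stand_mouth but turquoise is not meant.

How it is judged:
On the way, in this order (a step that is already met when the one before it is completed fails the run):
1. the clamp lever is fully shut (within 0.08 rad of its stop) (value of joint clamp_lever below 0.08 rad), for 0.2 s.
2. the lever still shut, the T-key stands down the shaft over the square stem: its foot within 8 mm of the shaft floor, upright within 0.15 rad (horizontal distance between key_foot and stem_foot below 0.006 m and z of key_foot in the frame of stem_foot below 0.008 m and angle between key_foot's own z axis and vertical below 0.15 rad and value of joint clamp_lever below 0.08 rad), for 0.1 s.
3. with the key still over it, the stem is turned clockwise to its stop (past 1.08 of 1.2 rad) (horizontal distance between key_foot and stem_foot below 0.006 m and z of key_foot in the frame of stem_foot below 0.008 m and angle between key_foot's own z axis and vertical below 0.15 rad and value of joint lock_bolt above 1.08 rad), for 0.1 s.
At the end, for the whole second after the job is handed in: Lever shut (within 0.08 rad), stem at its clockwise stop (past 1.05 rad), T-key at rest in its stand: foot at least 40 mm below the mouth, within 15 mm of its axis, upright within 0.15 rad. Yellow roll, jar and glue bottle never moved over 30 mm (value of joint clamp_lever below 0.08 rad and value of joint lock_bolt above 1.05 rad and horizontal distance between key_foot and stand_mouth below 0.015 m and z of key_foot in the frame of stand_mouth below -0.04 m and angle between key_foot's own z axis and vertical below 0.15 rad and linear speed of t_key below 0.02 m/s); the robot touches nothing.
It fails at once if a bystander (yellow_roll) is moved by more than 30 mm (distance of yellow_roll from where it was at the start of the episode above 0.03 m).
It fails at once if a bystander (jar) is moved by more than 30 mm (distance of jar from where it was at the start of the episode above 0.03 m).
It fails at once if a bystander (glue) is moved by more than 30 mm (distance of glue from where it was at the start of the episode above 0.03 m).
It also fails if it takes over 72 s, if anything falls off the work surface, if the arm or the gripper's body presses on something with over 40 N, if the wrist force passes 120 N, or if a joint passes its speed limit or range.

ROBOT

A 6-joint arm with a two-finger parallel gripper is mounted at the origin on a cart in front of the work surface, level with it; the furniture and walls round the work are solid. World frame = base frame: x ahead of the robot, y to its left, z up, the work surface at z = 0. Lengths are in m, angles in rad, forces in N, time in s.
With the tool pointing down it reaches from about 0.4 to 0.925 m from the base axis. Payload 12.5 kg.
Tool frame: the origin (TCP) lies at the very end of the fingers, on their centre line; the grasp point (between the pads) lies 19 mm behind it; z points along the fingers, y is the line along which they close (so a half turn about z gives the same grasp; the last joint's range is limited). The gripper opens to 95 mm and grips with 3 to 60 N. Pads are 20 mm wide; open, the fingers measure 119 mm over their backs; the gripper's body (75 mm by 180 mm) begins 59 mm behind the grasp point.
Start: joints at [1.086, 0.491, 1.559, -0, 1.092, -0.106], TCP at [0.231, 0.581, 0.215] pointing down, gripper open.
Joint ranges: [-3.1, 3.1], [-0.84, 2.19], [0.05, 2.79], [-1.13, 4.28], [0.06, 2.93], [-2.69, 2.69]. Speed limits (rad/s): [2.22, 2.22, 2.79, 3.14, 3.14, 3.14].

INTERFACE

Orientations are given as a 3x3 rotation matrix whose columns are the frame's x, y, z axes.
In Python, from cell import get_obs, grab_frame, get_calibration, sign_off gives the robot as it stands.
- The arm moves only by the shell command python3 -m jog 'ROWS' [OPENING]. ROWS is JSON, a list of rows, each a list of 2 entries, a list of its own where there are three numbers: the shift along the tool's x, y, z as a fraction of full scale, then the turn, a rotation vector about the tool's x, y, z as a fraction of full scale. In form: [[[x, y, z], [ax, ay, az]], ...]. A call has 1 to 5 rows; each row shifts and turns the commanded pose from where the row before left it, along the tool's axes as they then stand; what a row does not reach is not made up. Full scale, the value 1, is 5 cm for a shift and 10 degrees for a turn. A row lasts 1/8 s, in which the tool goes at most 62.5 mm and 10.7 degrees, less where a joint would pass 70% of its speed; a pose out of reach is approached as far as the arm can. A call with a number of a shift or a turn outside -1 to 1 is refused whole. A call with a gripper value outside its range is refused whole. OPENING is the closure, from 0 (fully open) to 1 (shut), set as the call begins (- or left out, the last holds). The fingers move at their own pace and stop on an object; the grip force is fixed at half the most. Time passes only in rows, so rows that do not move let the fingers close. It gives the time, the measured TCP pose, the force, the opening and the grip force at its end, in the units of the state.
- get_obs(): the state, without advancing time (a new reading comes with each control period).
- grab_frame(name): name is "scene" or "top" or "wrist"; returns the picture (384x512x3 uint8, red, green, blue); there is no depth.
- get_calibration(name): a dict with "fx", "fy", "cx", "cy" (pixels), "rvec" (rotation vector, rad) and "tvec" (3), from world to camera coordinates, as OpenCV has them. Camera axes: x right, y down, z forward; pixel columns grow to the right and rows downward; lengths in m; the calibration is good to about 2 mm. A picture is of the moment at which its call begins: read the wrist's pose just before it. get_calibration takes no time and is no camera call; for the wrist camera it gives the pose at the moment of the call.
- sign_off(): hands the job in; it is judged then, once.
The state is a dict: "clock": time; "joint_pos": joint angles; "dq": joint speeds; "effort": joint torques, N m; "tool_pos": TCP position; "tool_rot": TCP orientation; "contact_force": force on the tool from outside, world axes, zero at the start; "torque": the same for the moment, N m; "gripper_width": opening from 0.0 (shut) to 1.0 (fully open); "grip_force": force on a finger pad.
Only numpy, scipy, OpenCV 4.12 (cv2) and the standard library are available. Lean on these libraries where they do the work, as an engineer would, in place of code of your own. Each camera call takes 0.05 s, during which the arm holds its last target. There are 200 camera calls.

## Working session

There is one attempt and no reset: what is moved stays moved. The work goes in short steps, Python scripts to look and compute and a shell command to move; the robot and the scene stay as the last step left them, time stands still between calls to the robot, and variables do not carry over. Pictures are saved under pics/ and viewed, at most 13 in all, crops included, and the job is handed in when it is done.

```bash
ls; mkdir -p pics
cat > h.py <<'E'
import numpy as np,cv2
from cell import *
def cal(n):
    c=get_calibration(n);K=np.array([[c['fx'],0,c['cx']],[0,c['fy'],c['cy']],[0,0,1.]])
    return K,cv2.Rodrigues(np.array(c['rvec'],float))[0],np.array(c['tvec'],float).ravel()
def ray(c,u,v):
    K,R,t=c;return -R.T@t, R.T@np.linalg.solve(K,[u,v,1.])
def onz(c,u,v,z):
    o,d=ray(c,u,v);return o+d*(z-o[2])/d[2]
def proj(c,p):
    K,R,t=c;q=K@(R@np.array(p,float)+t);return q[:2]/q[2]
def two(c1,p1,c2,p2):
    o1,d1=ray(c1,*p1);o2,d2=ray(c2,*p2)
    s=np.linalg.lstsq(np.c_[d1,-d2],o2-o1,rcond=None)[0]
    a,b=o1+s[0]*d1,o2+s[1]*d2;return (a+b)/2,np.linalg.norm(a-b)
def save(n,f):
    im=grab_frame(n);cv2.imwrite(f,im[...,::-1]);return im
E
python3 - <<'E'
from h import *
np.set_printoptions(precision=3,suppress=True)
for n in('scene','top'):
    save(n,f'pics/{n}0.png');K,R,t=cal(n);print(n,-R.T@t,K[0,0],R[2])
o=get_obs();print(o['clock'],o['tool_pos'],o['tool_rot'])
E
```

```text
pics
scene [-0.212 -0.92   0.881] 465.5593241993385 [ 0.561  0.59  -0.581]
top [ 0.415 -0.135  1.134] 372.3320670610561 [ 0.137 -0.005 -0.991]
0.1 [0.231 0.581 0.214] [[-0.929  0.37  -0.   ]
 [ 0.37   0.929 -0.001]
 [ 0.    -0.001 -1.   ]]
```

View pics/scene0.png

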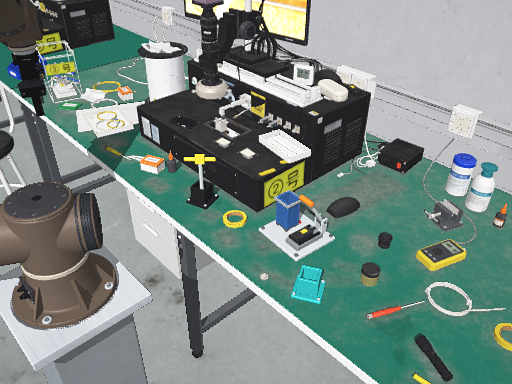

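View pics/top0.png

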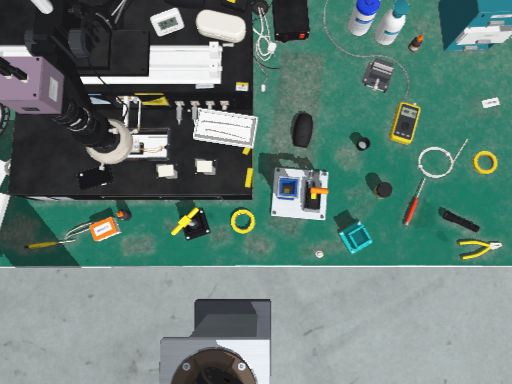

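Scene/top candidates:
- **Stand:** the black one at top (197,222) holds the yellow key, at scene (203,195). The turquoise one at top (355,237) is a decoy.
- **Key:** the yellow T at top (187,221). The yellow rolls at (243,221) and (485,162) and the pliers are not it.
- **Lever:** the orange handle at top (318,191). The orange box at (105,228) and the nozzles at (124,214) and (417,43) are not it.
- **Shaft:** the blue square at top (288,188).

Next I'll check these in one close crop.

Run:
```python
from h import *
a=cv2.imread('pics/scene0.png');b=cv2.imread('pics/top0.png')
f=lambda im,x,y:cv2.resize(im[y:y+75,x:x+100],(400,300),interpolation=cv2.INTER_CUBIC)
m=np.vstack([np.hstack([f(a,160,145),f(a,255,185)]),np.hstack([f(b,150,185),f(b,255,160)])])
cv2.imwrite('pics/crop.png',m)
```

```text
(no output)
```

View pics/crop.png

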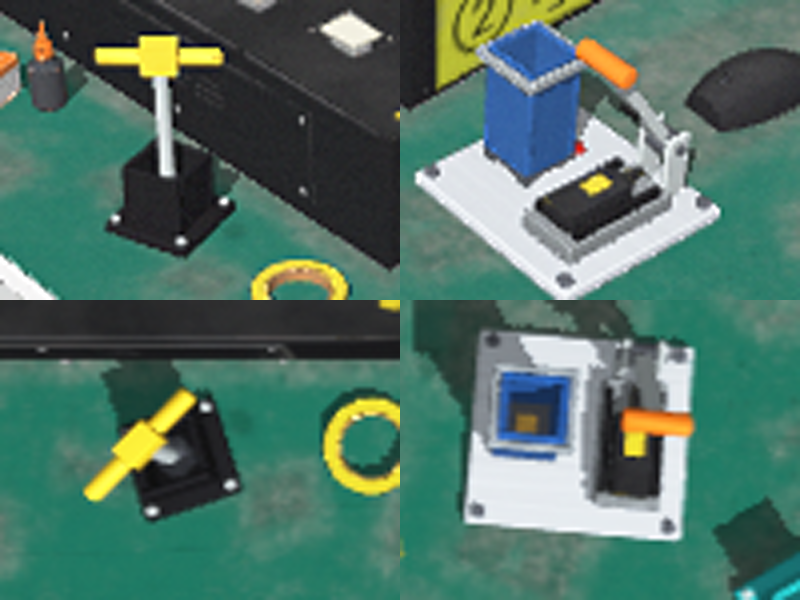

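The crop confirms it: key and black stand on the left, with the hub at top (184,221) and scene (199,159). The fixture has its blue shaft on the left half, and the raised lever's orange bar is at top (312–328,191).

Run:
```python
from h import *
np.set_printoptions(precision=4,suppress=True)
S,T=cal('scene'),cal('top')
ct=lambda x,y,ox,oy,cx,cy:(ox+(x-cx)/4-.4,oy+(y-cy)/4-.4)
tk=lambda x,y:ct(x,y,150,185,0,300)
tf=lambda x,y:ct(x,y,255,160,400,300)
sk=lambda x,y:ct(x,y,160,145,0,0)
sf=lambda x,y:ct(x,y,255,185,400,0)
sc=[onz(T,*tf(*p),.012) for p in((493,339),(678,354),(668,524),(476,510))]
sc=np.array(sc);print('screws',sc,'centre',sc.mean(0))
for i,j in((3,0),(2,1)):d=sc[j]-sc[i];print('yaw x',np.arctan2(d[1],d[0]),np.linalg.norm(d))
for i,j in((1,0),(2,3)):d=sc[j]-sc[i];print('yaw y',np.arctan2(-d[0],d[1]),np.linalg.norm(d))
m=np.array([onz(T,*tf(*p),.110) for p in((497,367),(578,370),(573,452),(490,447))]);print('collar',m,m.mean(0))
print('hub two',two(T,tk(138,445),S,sk(158,56)))
e1,_=two(T,tk(95,493),S,sk(98,57));e2,_=two(T,tk(187,398),S,sk(220,57));print('ends',e1,e2,(e1+e2)/2)
a=onz(T,*tk(95,493),.153);b=onz(T,*tk(187,398),.153);d=b-a;print('bar',a,b,np.linalg.norm(d),np.arctan2(d[1],d[0]))
s=np.array([onz(T,*tk(*p),.006) for p in((207,407),(232,485),(152,512))]);print('stand',s,(s[0]+s[2])/2)
l1=two(T,tf(626,422),S,sf(583,48));l2=two(T,tf(692,426),S,sf(634,78));print('lever',l1,l2,(l1[0]+l2[0])/2)
print('roll',onz(T,241,220,.006))
```

```text
screws [[ 0.6514 -0.1871  0.012 ]
 [ 0.6395 -0.3291  0.012 ]
 [ 0.5088 -0.3183  0.012 ]
 [ 0.5196 -0.1733  0.012 ]] centre [ 0.5798 -0.2519  0.012 ]
yaw x -0.10495426600061335 0.13250678911079755
yaw x -0.08252147350277374 0.13117576471597908
yaw y -0.08382328692981961 0.14243159755941986
yaw y -0.07487212285071627 0.14540797894748084
collar [[ 0.6108 -0.1853  0.11  ]
 [ 0.6086 -0.2419  0.11  ]
 [ 0.5508 -0.2375  0.11  ]
 [ 0.5544 -0.1799  0.11  ]] [ 0.5811 -0.2112  0.11  ]
hub two (array([0.4839, 0.0679, 0.1504]), np.float64(0.000163573624823202))
ends [0.4512 0.0963 0.1499] [0.5159 0.0354 0.1511] [0.4836 0.0659 0.1505]
bar [0.4524 0.0946 0.153 ] [0.5148 0.0358 0.153 ] 0.0857796955760055 -0.7559181783726119
stand [[0.5229 0.0461 0.006 ]
 [0.4638 0.026  0.006 ]
 [0.4437 0.0858 0.006 ]] [0.4833 0.066  0.006 ]
lever (array([ 0.5655, -0.2692,  0.1506]), np.float64(0.0002163812094765895)) (array([ 0.5637, -0.3141,  0.1511]), np.float64(0.00252685446879116)) [ 0.5646 -0.2916  0.1508]
roll [ 0.4964 -0.0745  0.006 ]
```

```bash
python3 -m jog '[[[0,0,-0.5],[0,0,-0.85]],[[0,0,-0.5],[0,0,-0.85]],[[-0.58,-0.9,0],[0,0,0]],[[-0.58,-0.9,0],[0,0,0]],[[-0.58,-0.9,0],[0,0,0]]]' 1 && python3 -m jog '[[[-0.58,-0.9,0],[0,0,0]],[[-0.58,-0.9,0],[0,0,0]],[[-0.58,-0.9,0],[0,0,0]],[[-0.58,-0.9,0],[0,0,0]],[[-0.58,-0.9,0],[0,0,0]]]'
```

```text
clock: 0.72
tool_pos: [0.3071, 0.4375, 0.2644]
tool_rot: [[-0.997, 0.081, -0.0], [0.081, 0.997, -0.0], [0.0, -0.0, -1.0]]
contact_force: [1.2, 0.6, 0.1]
gripper_width: 0.531
grip_force: 0.0
clock: 1.35
tool_pos: [0.4333, 0.2013, 0.2646]
tool_rot: [[-0.997, 0.082, -0.0], [0.082, 0.997, 0.0], [0.0, 0.0, -1.0]]
contact_force: [1.5, -0.2, -0.3]
gripper_width: 0.024
grip_force: 0.0
```

```bash
python3 -m jog '[[[-0.1,-0.95,-0.1],[0,0,0]],[[-0.1,-0.95,-0.1],[0,0,0]],[[-0.1,-0.95,-0.1],[0,0,0]],[[-0.1,-0.95,-0.1],[0,0,0]],[[-0.1,-0.95,-0.1],[0,0,0]]]' && python3 -m jog '[[[-0.1,-0.95,-0.1],[0,0,0]],[[-0.1,-0.95,-0.1],[0,0,0]],[[-0.1,-0.95,-0.1],[0,0,0]],[[-0.1,-0.95,-0.1],[0,0,0]],[[0,0,0],[0,0,0]]]'
python3 - <<'E'
from h import *
C=cal('wrist');save('wrist','pics/w1.png');print(get_obs()['tool_pos'],-C[1].T@C[2],C[1][2],C[0][0,0])
for p in([.5836,-.21,.112],[.5646,-.2916,.151],[.629,-.297,.056]):print(proj(C,p))
E
```

```text
clock: 1.98
tool_pos: [0.438, -0.0374, 0.2897]
tool_rot: [[-0.997, 0.082, -0.0], [0.082, 0.997, 0.0], [0.0, 0.0, -1.0]]
contact_force: [0.4, 0.5, 0.7]
gripper_width: 0.005
grip_force: 0.0
clock: 2.6
tool_pos: [0.4424, -0.2293, 0.3092]
tool_rot: [[-0.996, 0.085, -0.0], [0.085, 0.996, 0.0], [0.0, 0.0, -1.0]]
contact_force: [0.3, 1.1, -0.7]
gripper_width: 0.003
grip_force: 0.0
[ 0.44226716 -0.22772461  0.30911542] [ 0.36915974 -0.22333283  0.48037364] [ 0.26049439 -0.02145547 -0.96523693] 278.91385716036285
[275.63971152 262.82208713]
[215.54255695 269.93366504]
[224.37763615 273.4455578 ]
```

View pics/w1.png

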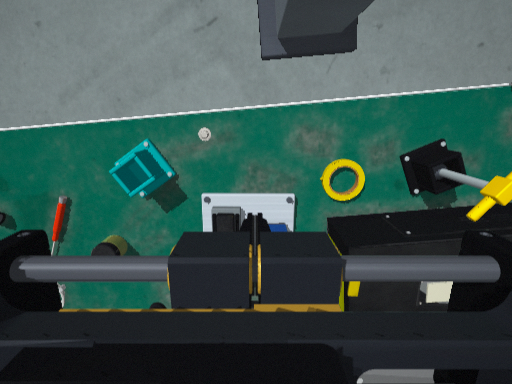

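The wrist view is mostly blocked by the gripper, since the camera looks from the robot's side. The fixture plate's near edge is at (203–295,195), and the turquoise decoy is at (143,167). The two-camera measurements are good enough to push the lever.

```bash
python3 -m jog '[[[-0.81,-0.26,0.6],[0,0,0]],[[-0.81,-0.26,0.6],[0,0,0]],[[-0.81,-0.26,0.6],[0,0,0]],[[-0.81,-0.26,0.6],[0,0,0]],[[0,0,0],[0,0,0]]]'
python3 - <<'E'
from h import *
o=get_obs();d=o['tool_pos']-np.array([.629,-.297,.056]);print('fx,fy,fz',d@[.996,-.085,0],d@[.085,.996,0],d[2])
E
```

```text
clock: 3.28
tool_pos: [0.6006, -0.2905, 0.1858]
tool_rot: [[-0.997, 0.081, -0.004], [0.08, 0.997, 0.003], [0.005, 0.003, -1.0]]
contact_force: [-1.3, 1.0, -0.1]
gripper_width: 0.005
grip_force: 0.0
fx,fy,fz -0.02884045445430549 0.00401940057791297 0.12981935225590097
```

```bash
python3 -m jog '[[[0.04,-0.04,0.4],[0,0,0]],[[0.04,-0.04,0.4],[0,0,0]],[[0,0,0],[0,0,0]]]' && python3 -m jog '[[[0.22,0,0.02],[0,0,0]],[[0.22,0,0.02],[0,0,0]],[[0.24,0,0.16],[0,0,0]],[[0.17,0,0.23],[0,0,0]],[[0.17,0,0.23],[0,0,0]]]' && python3 -m jog '[[[0.1,0,0.27],[0,0,0]],[[0.1,0,0.27],[0,0,0]],[[0.04,0,0.24],[0,0,0]],[[0.04,0,0.2],[0,0,0]],[[0,0,0],[0,0,0]]]'
python3 - <<'E'
from h import *
o=get_obs();d=o['tool_pos']-np.array([.629,-.297,.056]);print('fx,fy,fz',d@[.996,-.085,0],d@[.085,.996,0],d[2])
E
```

```text
clock: 3.65
tool_pos: [0.5946, -0.2943, 0.1495]
tool_rot: [[-0.997, 0.081, -0.002], [0.081, 0.997, 0.001], [0.002, 0.001, -1.0]]
contact_force: [-0.1, 0.3, 0.3]
gripper_width: 0.003
grip_force: 0.0
clock: 4.28
tool_pos: [0.5438, -0.2914, 0.1158]
tool_rot: [[-0.997, 0.082, -0.0], [0.082, 0.997, 0.0], [0.0, 0.0, -1.0]]
contact_force: [1.6, -0.7, 0.7]
gripper_width: 0.003
grip_force: 0.6
clock: 4.9
tool_pos: [0.5304, -0.2901, 0.0667]
tool_rot: [[-0.997, 0.082, -0.001], [0.082, 0.997, 0.001], [0.001, 0.001, -1.0]]
contact_force: [0.8, 0.9, 0.3]
gripper_width: 0.004
grip_force: 0.0
fx,fy,fz -0.09875088919612618 -0.001503661835322446 0.010727238632864115
```

```bash
python3 -m jog '[[[0.02,0,0.1],[0,0,0]],[[0,0,0],[0,0,0]]]' && python3 -m jog '[[[0,0,0.06],[0,0,0]],[[0,0,0],[0,0,0]]]'; python3 -m jog '[[[0,0,0.06],[0,0,0]],[[0,0,0],[0,0,0]],[[0,0,0],[0,0,0]]]'
```

```text
clock: 5.15
tool_pos: [0.53, -0.2903, 0.0628]
tool_rot: [[-0.997, 0.082, 0.001], [0.082, 0.997, -0.0], [-0.001, -0.0, -1.0]]
contact_force: [1.0, -0.2, 1.2]
gripper_width: 0.005
grip_force: 0.9
clock: 5.4
tool_pos: [0.5305, -0.2906, 0.0611]
tool_rot: [[-0.997, 0.082, 0.002], [0.082, 0.997, -0.001], [-0.002, -0.001, -1.0]]
contact_force: [-0.2, 1.7, 12.0]
gripper_width: 0.003
grip_force: 5.3
clock: 5.78
tool_pos: [0.5306, -0.2907, 0.0605]
tool_rot: [[-0.997, 0.082, 0.004], [0.082, 0.997, -0.002], [-0.004, -0.002, -1.0]]
contact_force: [-6.3, 5.0, 38.2]
gripper_width: 0.006
grip_force: 18.3
```

```bash
python3 -m jog '[[[0,0,-0.3],[0,0,0]],[[0,0,-0.9],[0,0,0]],[[0,0,-0.9],[0,0,0]],[[0,0,-0.9],[0,0,0]],[[0,0,-0.9],[0,0,0]]]' 0 && python3 -m jog '[[[0.19,0.88,-0.5],[0,0,0]],[[0.19,0.88,-0.5],[0,0,0]],[[0.19,0.88,0],[0,0,0]],[[0.19,0.88,0],[0,0,0]],[[0.19,0.88,0],[0,0,0]]]' && python3 -m jog '[[[0.19,0.88,0],[0,0,0]],[[0.19,0.88,0],[0,0,0]],[[0.19,0.88,0],[0,0,0]],[[0,0,0],[0,0,0.97]],[[0,0,0],[0,0,0.97]]]' && python3 -m jog '[[[0,0,0],[0,0,0.97]],[[0,0,0],[0,0,0.97]],[[0,0,0],[0,0,0]]]'
cat >> h.py <<'E'
def go(p,yaw=None):
    o=get_obs();R=np.array(o['tool_rot']);d=np.array(p)-o['tool_pos'];y=np.arctan2(R[1,1],R[0,1])
    print('pos',o['tool_pos'].round(4) if hasattr(o['tool_pos'],'round') else o['tool_pos'],'yaw',round(y,3),'total shift rows',(R.T@d/.05).round(3),'turn z',None if yaw is None else round(-np.degrees(yaw-y)/10,3),'tilt',R[:2,2].round(3),'F',np.round(o['contact_force'],1),'M',np.round(o['torque'],2))
E
python3 - <<'E'
from h import *
go([.4837,.067,.134],.815)
im=save('top','pics/t2.png');C=cal('top')
hsv=cv2.cvtColor(im,cv2.COLOR_RGB2HSV)
m=cv2.inRange(hsv,(8,150,150),(18,255,255));m[:,:300]=0;m[:,335:]=0;m[:160]=0;m[230:]=0
ys,xs=np.nonzero(m);print(len(xs),onz(C,xs.mean(),ys.mean(),.06),'expected grip',np.array([.629,-.297])-.115*np.array([.996,-.085]))
v=cv2.resize(im[150:240,250:370,::-1],(480,360));w=cv2.resize(im[180:270,140:260,::-1],(480,360))
E
```

```text
clock: 6.4
tool_pos: [0.5293, -0.29, 0.2532]
tool_rot: [[-0.997, 0.082, -0.0], [0.082, 0.997, 0.0], [0.0, 0.0, -1.0]]
contact_force: [-0.1, -0.5, -0.2]
gripper_width: 0.474
grip_force: 0.0
clock: 7.02
tool_pos: [0.4998, -0.0657, 0.3018]
tool_rot: [[-0.997, 0.082, -0.0], [0.082, 0.997, 0.0], [0.0, 0.0, -1.0]]
contact_force: [0.9, -0.6, 0.5]
gripper_width: 0.981
grip_force: 0.0
clock: 7.65
tool_pos: [0.4824, 0.0675, 0.3017]
tool_rot: [[-0.911, 0.412, -0.0], [0.412, 0.911, -0.0], [0.0, -0.0, -1.0]]
contact_force: [-0.2, 0.4, -0.9]
gripper_width: 1.0
grip_force: 0.0
clock: 8.02
tool_pos: [0.4826, 0.0668, 0.3017]
tool_rot: [[-0.726, 0.688, -0.0], [0.688, 0.726, -0.0], [0.0, -0.0, -1.0]]
contact_force: [0.1, 0.5, -0.6]
gripper_width: 1.002
grip_force: 0.0
pos [0.4826 0.0668 0.3017] yaw 0.813 total shift rows [-0.015  0.019  3.353] turn z -0.013 tilt [-0. -0.] F [ 0.1  0.5 -0.6] M [-0.01  0.02  0.03]
48 [ 0.51524719 -0.28358694  0.06      ] expected grip [ 0.51446  -0.287225]
```

The lever handle now shows at (0.515,-0.284), the shut position. Next I'll grasp the key.

```bash
python3 -m jog '[[[0,0,0.84],[0,0,0]],[[0,0,0.84],[0,0,0]],[[0,0,0.84],[0,0,0]],[[0,0,0.83],[0,0,0]],[[0,0,0],[0,0,0]]]' && python3 -m jog '[[[0,0,0],[0,0,0]],[[0,0,0],[0,0,0]],[[0,0,0],[0,0,0]],[[0,0,0],[0,0,0]],[[0,0,0],[0,0,0]]]' 1 && python3 -m jog '[[[0,0,0],[0,0,0]],[[0,0,0],[0,0,0]],[[0,0,0],[0,0,0]]]'
python3 - <<'E'
from h import *
im=save('top','pics/t3.png');go([.4837,.067,.134])
E
```

```text
clock: 8.7
tool_pos: [0.4816, 0.0668, 0.1323]
tool_rot: [[-0.727, 0.686, -0.005], [0.686, 0.727, 0.0], [0.004, -0.003, -1.0]]
contact_force: [-0.7, 1.0, 1.0]
gripper_width: 0.999
grip_force: 0.0
clock: 9.32
tool_pos: [0.4829, 0.0669, 0.1343]
tool_rot: [[-0.725, 0.688, 0.0], [0.688, 0.725, 0.0], [-0.0, 0.0, -1.0]]
contact_force: [0.7, 0.5, -0.5]
gripper_width: 0.529
grip_force: 0.0
clock: 9.7
tool_pos: [0.4828, 0.0668, 0.1341]
tool_rot: [[-0.725, 0.688, -0.0], [0.688, 0.725, 0.0], [0.0, 0.0, -1.0]]
contact_force: [0.7, 0.1, 0.7]
gripper_width: 0.211
grip_force: 0.0
pos [0.4828 0.0669 0.1341] yaw 0.812 total shift rows [-0.011  0.015  0.002] turn z None tilt [-0.  0.] F [-0.4 -0.4  0.2] M [-0.07  0.1  -0.  ]
```

```bash
python3 -m jog '[[[0,0,0],[0,0,0]],[[0,0,0],[0,0,0]],[[0,0,0],[0,0,0]]]' && python3 -m jog '[[[0,0,-0.3],[0,0,0]],[[0,0,-0.3],[0,0,0]],[[0,0,-0.8],[0,0,0]],[[0,0,-0.8],[0,0,0]],[[0,0,-0.8],[0,0,0]]]'&& python3 -m jog '[[[0,0,0],[0,0,0]],[[0,0,0],[0,0,0]]]'
python3 - <<'E'
from h import *
go([.4837,.067,.134])
S,T=save('scene','pics/s4.png'),save('top','pics/t4.png')
v=np.hstack([cv2.resize(S[95:215,140:240],(400,480)),cv2.resize(T[160:280,140:240],(400,480))]);cv2.imwrite('pics/v4.png',v[...,::-1])
E
```

```text
clock: 10.12
tool_pos: [0.4828, 0.0669, 0.1341]
tool_rot: [[-0.725, 0.688, 0.0], [0.688, 0.725, 0.0], [0.0, 0.0, -1.0]]
contact_force: [-0.9, 0.0, -0.4]
gripper_width: 0.187
grip_force: 30.0
clock: 10.75
tool_pos: [0.4824, 0.0668, 0.2852]
tool_rot: [[-0.725, 0.688, -0.001], [0.688, 0.725, 0.0], [0.001, -0.0, -1.0]]
contact_force: [1.6, 0.1, -3.4]
gripper_width: 0.188
grip_force: 30.0
clock: 11.0
tool_pos: [0.4822, 0.0669, 0.283]
tool_rot: [[-0.725, 0.688, -0.002], [0.688, 0.725, 0.0], [0.001, -0.001, -1.0]]
contact_force: [0.4, -0.9, -3.4]
gripper_width: 0.188
grip_force: 30.0
pos [0.4822 0.0669 0.283 ] yaw 0.812 total shift rows [-0.023  0.026  2.979] turn z None tilt [-0.002  0.   ] F [ 0.4 -0.9 -3.4] M [-0.02  0.06 -0.01]
```

View pics/v4.png

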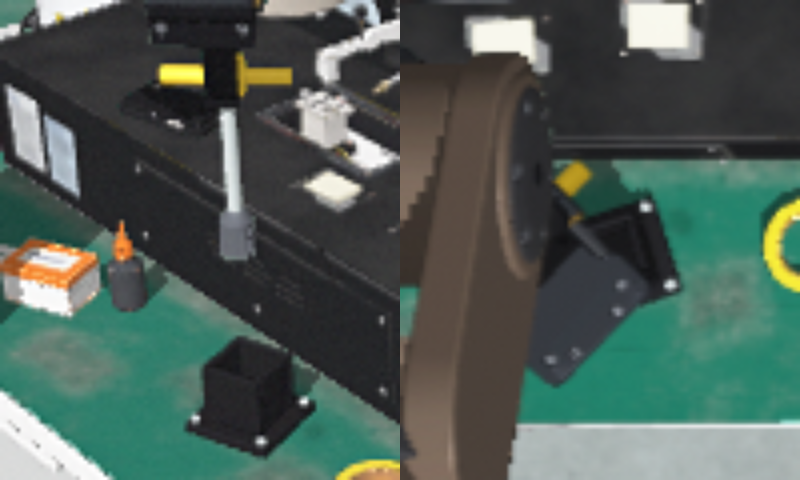

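The key is lifted and hanging upright, with its foot at scene ≈(199,158). Next I'll enlarge the fixture in the newest views to locate the shaft more precisely.

Run:
```python
from h import *
T=cv2.imread('pics/t4.png');S=cv2.imread('pics/s4.png')
a=cv2.resize(T[165:225,268:308],(400,600),interpolation=cv2.INTER_CUBIC)
b=cv2.resize(S[184:244,270:310],(400,600),interpolation=cv2.INTER_CUBIC)
cv2.imwrite('pics/v5.png',np.hstack([a,b]))
C=cal('scene');o=get_obs();p=np.array(o['tool_pos'])
for dz in(.019+.013,.019,.019-.143):
    print(proj(C,p+[0,0,dz]), ((proj(C,p+[0,0,dz])-[140,95])*4).round())
```

```text
[195.21384006 108.62609601] [221.  55.]
[195.52487021 112.87478558] [222.  71.]
[198.72337075 156.56648494] [235. 246.]
```

View pics/v5.png

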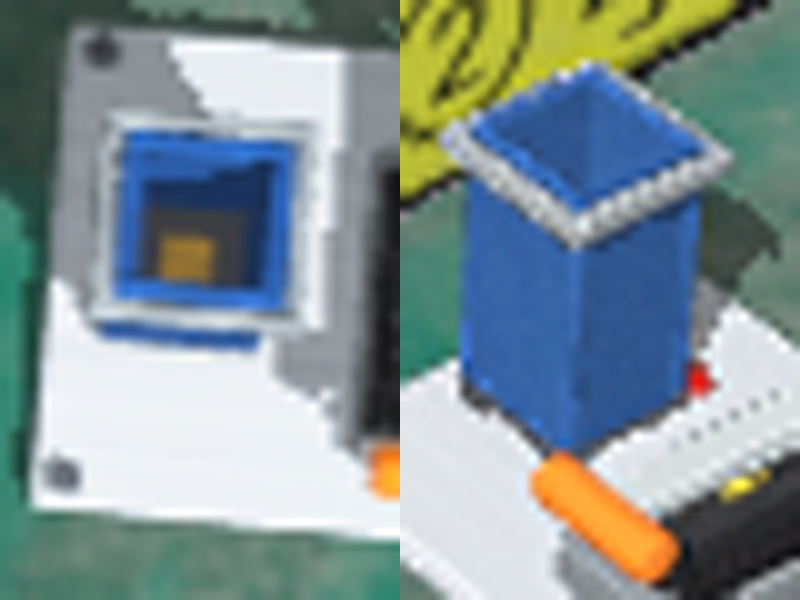

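Run:
```python
from h import *
np.set_printoptions(precision=4,suppress=True)
T,S=cal('top'),cal('scene')
t=lambda x,y:(268+x/10-.45,165+y/10-.45); s=lambda x,y:(270+(x-400)/10-.45,184+y/10-.45)
tc=np.array([onz(T,*t(*p),.110) for p in((107,115),(322,122),(308,330),(90,325))])
sc=np.array([onz(S,*s(*p),.110) for p in((445,135),(595,62),(735,152),(582,248))])
print('top',tc,tc.mean(0));print('scene',sc,sc.mean(0))
tm=np.array([onz(T,*t(*p),.112) for p in((120,128),(300,135),(290,305),(110,300))]);print('blue',tm.mean(0))
print('stem',onz(T,*t(187,257),.040))
for q in((tc[0]-tc[3]),(tc[1]-tc[2]),(sc[1]-sc[0]),(sc[2]-sc[3])):print('xyaw',np.arctan2(q[1],q[0]),np.linalg.norm(q))
for q in((tc[0]-tc[1]),(tc[3]-tc[2]),(sc[0]-sc[3]),(sc[1]-sc[2])):print('yyaw',np.arctan2(-q[0],q[1]),np.linalg.norm(q))
pl=np.array([onz(T,*t(*p),.012) for p in((75,25),(30,505))]);q=pl[0]-pl[1];print('plate',pl,np.arctan2(q[1],q[0]),np.linalg.norm(q))
q=onz(T,*t(105,48),.012)-onz(T,*t(62,472),.012);print(np.arctan2(q[1],q[0]))
go([.55,-.21,.3],-.25)
```

```text
top [[ 0.6117 -0.1836  0.11  ]
 [ 0.6096 -0.2437  0.11  ]
 [ 0.5509 -0.2389  0.11  ]
 [ 0.5524 -0.1784  0.11  ]] [ 0.5811 -0.2112  0.11  ]
scene [[ 0.5521 -0.1845  0.11  ]
 [ 0.6092 -0.1882  0.11  ]
 [ 0.6066 -0.245   0.11  ]
 [ 0.5428 -0.2468  0.11  ]] [ 0.5777 -0.2161  0.11  ]
blue [ 0.5825 -0.2105  0.112 ]
stem [ 0.5821 -0.2103  0.04  ]
xyaw -0.08734929002551105 0.05949068877414449
xyaw -0.0819403363790165 0.058886056633501466
xyaw -0.06563451609312299 0.057269109528813034
xyaw 0.02742447662057988 0.06375912799277571
yyaw -0.03450003235015918 0.0601755817389035
yyaw -0.0247883705121993 0.060528486814979354
yyaw -0.1475689046314205 0.06299148672895925
yyaw -0.047014939702187945 0.05686522321468439
plate [[ 0.6586 -0.1786  0.012 ]
 [ 0.5107 -0.164   0.012 ]] -0.09834667648535542 0.14864213581567776
-0.106968176689871
pos [0.4822 0.0668 0.2826] yaw 0.812 total shift rows [-4.794 -3.084 -0.351] turn z 6.082 tilt [-0.003  0.   ] F [-0.3 -0.5 -3.2] M [-0.06  0.05  0.01]
```

```bash
python3 -m jog '[[[0,0,-0.1],[0,0,-0.79]],[[0,0,-0.1],[0,0,-0.79]],[[0,0,-0.1],[0,0,-0.79]],[[0,0,-0.1],[0,0,-0.8]],[[0,0,0],[0,0,0]]]'
python3 - <<'E'
from h import *
go([.5815,-.2115,.3],1.366)
E
```

```text
clock: 11.72
tool_pos: [0.4827, 0.0668, 0.3033]
tool_rot: [[-0.979, 0.205, -0.001], [0.205, 0.979, 0.0], [0.001, -0.0, -1.0]]
contact_force: [0.0, -0.5, -3.2]
gripper_width: 0.189
grip_force: 30.0
pos [0.4827 0.0668 0.3033] yaw 1.364 total shift rows [-3.078 -5.042  0.062] turn z -0.012 tilt [-0.001  0.   ] F [ 0.  -0.5 -3.2] M [-0.02 -0.01  0.02]
```

```bash
python3 -m jog '[[[-0.3,-0.72,0],[0,0,0]],[[-0.3,-0.72,0],[0,0,0]],[[-0.3,-0.72,0],[0,0,0]],[[-0.3,-0.72,0],[0,0,0]],[[-0.3,-0.72,0],[0,0,0]]]' && python3 -m jog '[[[-0.5,-0.72,0],[0,0,0]],[[-0.5,-0.72,0.03],[0,0,0]],[[-0.58,0,0.03],[0,0,0]],[[0,0,0],[0,0,0]],[[0,0,0],[0,0,0]]]'
python3 - <<'E'
from h import *
T,S=save('top','pics/t6.png'),save('scene','pics/s6.png')
cv2.imwrite('pics/v6.png',np.hstack([cv2.resize(T[130:230,240:340],(400,400),interpolation=cv2.INTER_CUBIC),cv2.resize(S[140:240,250:350],(400,400),interpolation=cv2.INTER_CUBIC)])[...,::-1])
go([.5815,-.2115,.255],1.366)
C=cal('scene');p=np.array(get_obs()['tool_pos']);print((proj(C,p+[0,0,-.124])-[250,140])*4)
E
```

```text
clock: 12.35
tool_pos: [0.5193, -0.1259, 0.3031]
tool_rot: [[-0.978, 0.208, -0.001], [0.208, 0.978, 0.001], [0.001, 0.0, -1.0]]
contact_force: [0.5, 0.5, -3.2]
gripper_width: 0.184
grip_force: 30.0
clock: 12.98
tool_pos: [0.5815, -0.2109, 0.3002]
tool_rot: [[-0.979, 0.206, -0.002], [0.206, 0.979, 0.001], [0.002, 0.0, -1.0]]
contact_force: [-0.5, 0.8, -2.3]
gripper_width: 0.187
grip_force: 30.0
pos [ 0.5815 -0.2109  0.301 ] yaw 1.364 total shift rows [-0.003 -0.012  0.92 ] turn z -0.011 tilt [-0.  0.] F [-0.4  0.  -2.8] M [ 0.03 -0.02  0.03]
[156.98503159 148.76431914]
```

View pics/v6.png

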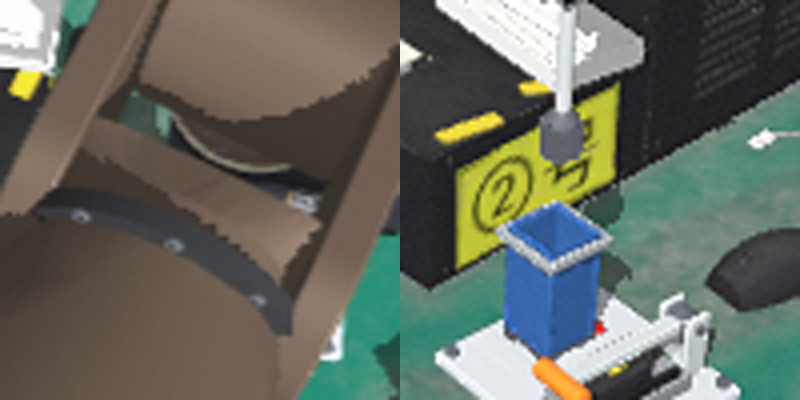

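Run:
```python
from h import *
C=cal('scene');p=np.array(get_obs()['tool_pos'])
f=lambda q:((proj(C,q)-[250,140])*4+1.5).round(1)
print(f(p+[0,0,-.124]),f([p[0],p[1],.110]),f([p[0]+.01,p[1],.110]),f([p[0],p[1]+.01,.110]))
R=np.array([[.996,.085],[-.085,.996]])
for a in((-30,30),(30,30),(30,-30),(-30,-30)):
    q=R@np.array(a)/1e3;print('collar corner',f([p[0]+q[0],p[1]+q[1],.110]))
    q=R@np.array(a)/1e3*12.5/30;print('  foot edge',f([p[0]+q[0],p[1]+q[1],p[2]-.124]))
S=cv2.imread('pics/s6.png')
cv2.imwrite('pics/v7.png',cv2.resize(S[160:220,270:310],(533,600),fx=0,fy=0,interpolation=cv2.INTER_NEAREST)[:600])
```

```text
[158.5 150.3] [153.7 229.5] [163.5 223.9] [143.5 223.3]
collar corner [ 93.8 224.8]
  foot edge [132.7 148.4]
collar corner [157.5 195.2]
  foot edge [160.1 136.2]
collar corner [214.  234.2]
  foot edge [184.3 152.2]
collar corner [149.8 265.6]
  foot edge [156.9 164.6]
```

View pics/v7.png

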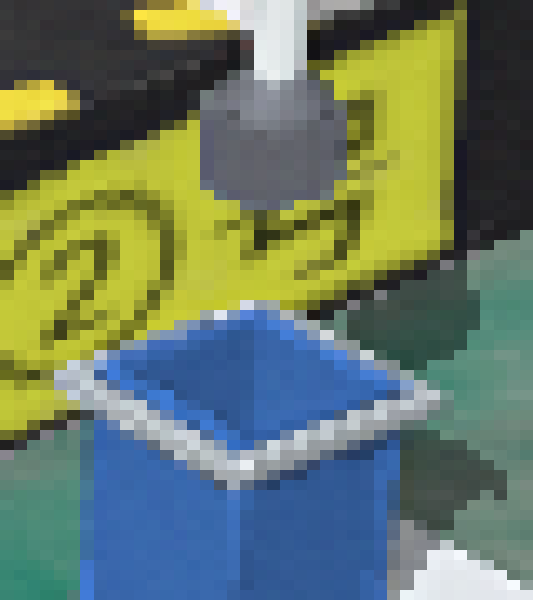

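In the view the foot sits about 1 px right of the shaft axis, so I shift the tool about 2.5 mm in -x and start down.

```bash
python3 -m jog '[[[0.05,0,0.4],[0,0,0]],[[0,0,0.45],[0,0,0]],[[0,0,0.35],[0,0,0]],[[0,0,0.2],[0,0,0]],[[0,0,0],[0,0,0]]]' && python3 -m jog '[[[0,0,0.25],[0,0,0]],[[0,0,0.25],[0,0,0]],[[0,0,0.25],[0,0,0]],[[0,0,0.1],[0,0,0]],[[0,0,0],[0,0,0]]]'
python3 - <<'E'
from h import *
go([.579,-.2105,.146],1.366)
E
```

```text
clock: 13.7
tool_pos: [0.5793, -0.2106, 0.231]
tool_rot: [[-0.979, 0.205, -0.0], [0.205, 0.979, 0.0], [0.001, 0.0, -1.0]]
contact_force: [-0.2, -1.0, -2.5]
gripper_width: 0.192
grip_force: 30.0
clock: 14.32
tool_pos: [0.5795, -0.2108, 0.1882]
tool_rot: [[-0.979, 0.205, -0.001], [0.205, 0.979, 0.0], [0.001, 0.0, -1.0]]
contact_force: [-0.1, -0.3, -2.6]
gripper_width: 0.187
grip_force: 30.0
pos [ 0.5795 -0.2108  0.1882] yaw 1.365 total shift rows [0.011 0.003 0.844] turn z -0.007 tilt [-0.001  0.   ] F [-0.1 -0.3 -2.6] M [0.02 0.01 0.02]
```

```bash
python3 -m jog '[[[0,0,0.15],[0,0,0]],[[0,0,0.15],[0,0,0]],[[0,0,0.1],[0,0,0]],[[0,0,0],[0,0,0]]]' && python3 -m jog '[[[0,0,0.1],[0,0,0]],[[0,0,0],[0,0,0]]]'
python3 - <<'E'
from h import *
go([.579,-.2105,.146],1.366)
E
```

```text
clock: 14.82
tool_pos: [0.5794, -0.2107, 0.1681]
tool_rot: [[-0.979, 0.205, -0.001], [0.205, 0.979, 0.0], [0.001, 0.0, -1.0]]
contact_force: [0.1, -1.4, -2.7]
gripper_width: 0.19
grip_force: 30.0
clock: 15.08
tool_pos: [0.5794, -0.2107, 0.1633]
tool_rot: [[-0.979, 0.205, -0.0], [0.205, 0.979, 0.0], [0.001, 0.0, -1.0]]
contact_force: [0.2, 1.4, -2.8]
gripper_width: 0.184
grip_force: 30.0
pos [ 0.5794 -0.2107  0.1633] yaw 1.365 total shift rows [0.009 0.003 0.345] turn z -0.007 tilt [-0.  0.] F [ 0.2  1.4 -2.8] M [ 0.04  0.02 -0.02]
```

```bash
python3 -m jog '[[[0,0,0.06],[0,0,0]],[[0,0,0.06],[0,0,0]],[[0,0,0],[0,0,0]]]' && python3 -m jog '[[[0,0,0.06],[0,0,0]],[[0,0,0.06],[0,0,0]],[[0,0,0],[0,0,0]]]'
python3 - <<'E'
from h import *
go([.579,-.2105,.146],1.366)
E
```

```text
clock: 15.45
tool_pos: [0.5795, -0.2108, 0.1573]
tool_rot: [[-0.979, 0.205, -0.0], [0.205, 0.979, 0.0], [0.0, 0.0, -1.0]]
contact_force: [-0.9, 0.4, -2.9]
gripper_width: 0.186
grip_force: 30.0
clock: 15.82
tool_pos: [0.5795, -0.2108, 0.1513]
tool_rot: [[-0.979, 0.205, -0.0], [0.205, 0.979, 0.0], [0.0, 0.0, -1.0]]
contact_force: [0.4, -0.6, -2.9]
gripper_width: 0.189
grip_force: 30.0
pos [ 0.5795 -0.2108  0.1513] yaw 1.365 total shift rows [0.011 0.003 0.106] turn z -0.007 tilt [-0.  0.] F [ 0.4 -0.6 -2.9] M [ 0.01 -0.01 -0.01]
```

```bash
python3 -m jog '[[[0,0,0.05],[0,0,0]],[[0,0,0.02],[0,0,0]],[[0,0,0],[0,0,0]]]' && python3 -m jog '[[[0,0,0],[0,0,0.5]],[[0,0,0],[0,0,0.5]],[[0,0,0],[0,0,0.5]],[[0,0,0],[0,0,0.5]],[[0,0,0],[0,0,0]]]'
python3 - <<'E'
from h import *
go([.579,-.2105,.146],1.366)
E
```

```text
clock: 16.2
tool_pos: [0.5795, -0.2108, 0.148]
tool_rot: [[-0.979, 0.205, -0.0], [0.205, 0.979, 0.0], [0.0, 0.0, -1.0]]
contact_force: [0.9, -0.9, -3.7]
gripper_width: 0.187
grip_force: 30.0
clock: 16.82
tool_pos: [0.58, -0.2107, 0.1483]
tool_rot: [[-0.85, 0.527, 0.001], [0.527, 0.85, -0.0], [-0.001, 0.001, -1.0]]
contact_force: [2.6, 1.0, -3.1]
gripper_width: 0.189
grip_force: 30.0
pos [ 0.58   -0.2107  0.1483] yaw 1.016 total shift rows [ 0.02  -0.007  0.046] turn z -2.004 tilt [ 0.001 -0.   ] F [ 2.6  1.  -3.1] M [ 0.29 -0.65  0.02]
```

```bash
python3 -m jog '[[[0,0,0.02],[0,0,0.6]],[[0,0,0.02],[0,0,0.6]],[[0,0,0],[0,0,0.6]],[[0,0,0],[0,0,0.6]],[[0,0,0],[0,0,0]]]' && python3 -m jog '[[[0,0,0],[0,0,0.6]],[[0,0,0],[0,0,0.6]],[[0,0,0],[0,0,0.6]],[[0,0,0],[0,0,0]]]'
python3 - <<'E'
from h import *
go([.579,-.2105,.146],1.486-1.45)
E
```

```text
clock: 17.45
tool_pos: [0.5804, -0.2107, 0.1472]
tool_rot: [[-0.564, 0.826, 0.003], [0.826, 0.564, -0.0], [-0.002, 0.002, -1.0]]
contact_force: [2.5, 4.0, 3.4]
gripper_width: 0.186
grip_force: 30.0
clock: 17.95
tool_pos: [0.5806, -0.2108, 0.1471]
tool_rot: [[-0.281, 0.96, 0.003], [0.96, 0.281, -0.0], [-0.001, 0.003, -1.0]]
contact_force: [3.5, 3.0, 4.6]
gripper_width: 0.193
grip_force: 30.0
pos [ 0.5806 -0.2108  0.1471] yaw 0.285 total shift rows [ 0.014 -0.029  0.022] turn z 1.428 tilt [ 0.003 -0.   ] F [3.5 3.  4.6] M [ 0.91 -1.19  0.08]
```

```bash
python3 -m jog '[[[0,0,0],[0,0,0.5]],[[0,0,0],[0,0,0.5]],[[0,0,0],[0,0,0.3]],[[0,0,0],[0,0,0]]]'
python3 - <<'E'
from h import *
go([.579,-.2105,.146],1.486-1.45)
E
python3 -m jog '[[[0,0,0],[0,0,0.3]],[[0,0,0],[0,0,0]]]'
python3 - <<'E'
from h import *
go([.579,-.2105,.146],1.486-1.45)
E
```

```text
clock: 18.45
tool_pos: [0.5806, -0.211, 0.147]
tool_rot: [[-0.059, 0.998, 0.003], [0.998, 0.059, -0.001], [-0.001, 0.003, -1.0]]
contact_force: [4.8, 2.2, 5.1]
gripper_width: 0.188
grip_force: 30.0
pos [ 0.5806 -0.211   0.147 ] yaw 0.059 total shift rows [ 0.011 -0.031  0.02 ] turn z 0.133 tilt [ 0.003 -0.001] F [4.8 2.2 5.1] M [ 0.72 -1.26  0.06]
clock: 18.7
tool_pos: [0.5806, -0.211, 0.147]
tool_rot: [[-0.007, 1.0, 0.003], [1.0, 0.007, -0.001], [-0.001, 0.003, -1.0]]
contact_force: [4.6, 2.7, 5.3]
gripper_width: 0.186
grip_force: 30.0
pos [ 0.5806 -0.211   0.147 ] yaw 0.007 total shift rows [ 0.01  -0.032  0.02 ] turn z -0.167 tilt [ 0.003 -0.001] F [4.6 2.7 5.3] M [ 0.67 -1.27  0.02]
```

```bash
python3 -m jog '[[[0,0,0],[0,0,0.3]],[[0,0,0],[0,0,0]]]' | head -1
python3 - <<'E'
from h import *
go([.579,-.2105,.146],0)
E
python3 -m jog '[[[0,0,0],[0,0,0.3]],[[0,0,0],[0,0,0]]]' | head -1
python3 - <<'E'
from h import *
go([.579,-.2105,.146],0)
E
```

```text
clock: 18.95
pos [ 0.5805 -0.211   0.147 ] yaw -0.045 total shift rows [ 0.009 -0.031  0.019] turn z -0.26 tilt [ 0.003 -0.001] F [4.5 1.6 5.6] M [ 0.6  -1.28  0.12]
clock: 19.2
pos [ 0.5805 -0.211   0.1469] yaw -0.097 total shift rows [ 0.008 -0.03   0.017] turn z -0.558 tilt [ 0.003 -0.001] F [3.4 2.3 4.5] M [ 0.55 -1.32  0.29]
```

```bash
python3 -m jog '[[[0,0,0],[0,0,0.3]],[[0,0,0],[0,0,0]],[[0,0,0],[0,0,0]]]' | head -1
python3 - <<'E'
from h import *
go([.579,-.2105,.146],-.045)
E
```

```text
clock: 19.58
pos [ 0.5804 -0.211   0.1468] yaw -0.149 total shift rows [ 0.007 -0.029  0.016] turn z -0.596 tilt [ 0.002 -0.001] F [5.1 1.4 5.3] M [ 0.52 -1.4   0.3 ]
```

Torque climbed to 0.3 N m, well above the 0.07 friction, so the stem is at its stop. I'll back off inside the play and lift out.

```bash
python3 -m jog '[[[0,0,0],[0,0,-0.6]],[[0,0,0],[0,0,-0.5]],[[0,0,-0.1],[0,0,0]],[[0,0,-0.2],[0,0,0]],[[0,0,-0.3],[0,0,0]]]' && python3 -m jog '[[[0,0,-0.5],[0,0,0]],[[0,0,-0.6],[0,0,0]],[[0,0,-0.6],[0,0,0]],[[0,0,-0.8],[0,0,0]],[[0,0,0],[0,0,0]]]'
python3 - <<'E'
from h import *
S=save('scene','pics/s8.png')
cv2.imwrite('pics/v8.png',cv2.resize(S[110:230,250:350],(500,600),interpolation=cv2.INTER_CUBIC)[...,::-1])
C=cal('scene');p=np.array(get_obs()['tool_pos'])
for z in(.019,-.06,-.124):print(((proj(C,p+[0,0,z])-[250,110])*5+2).round())
go([.4815,.067,.3],None)
E
```

```text
clock: 20.2
tool_pos: [0.5786, -0.2108, 0.1754]
tool_rot: [[-0.042, 0.999, -0.003], [0.999, 0.042, 0.001], [0.001, -0.003, -1.0]]
contact_force: [-0.7, 0.1, -2.2]
gripper_width: 0.188
grip_force: 30.0
clock: 20.82
tool_pos: [0.5796, -0.2113, 0.3039]
tool_rot: [[-0.04, 0.999, 0.003], [0.999, 0.04, -0.002], [-0.002, 0.003, -1.0]]
contact_force: [0.5, 0.4, -3.2]
gripper_width: 0.189
grip_force: 30.0
[209. 105.]
[201. 238.]
[195. 339.]
pos [ 0.5791 -0.2109  0.3017] yaw 0.04 total shift rows [ 5.632 -1.728  0.029] turn z None tilt [ 0.    -0.001] F [-0.4 -0.4 -4.3] M [-0.04  0.06 -0.02]
```

View pics/v8.png

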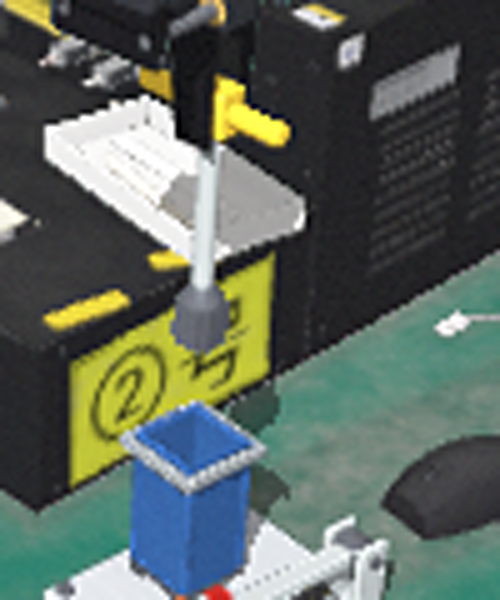

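```bash
python3 -m jog '[[[0.7,-0.3,0],[0,0,0]],[[0.7,-0.3,0],[0,0,0]],[[0.7,-0.3,0],[0,0,0]],[[0.7,-0.2,0],[0,0,0]],[[0.7,-0.2,0],[0,0,0]]]' && python3 -m jog '[[[0.7,-0.2,0],[0,0,0]],[[0.7,-0.1,0],[0,0,0]],[[0.7,-0.1,0],[0,0,0]],[[0,0,0],[0,0,-0.82]],[[0,0,0],[0,0,-0.82]]]' && python3 -m jog '[[[0,0,0],[0,0,0]]]'
python3 - <<'E'
from h import *
S=save('scene','pics/s9.png')
cv2.imwrite('pics/v9.png',cv2.resize(S[95:215,150:250],(500,600),interpolation=cv2.INTER_CUBIC)[...,::-1])
C=cal('scene');p=np.array(get_obs()['tool_pos'])
print(((proj(C,p+[0,0,-.124])-[150,95])*5+2).round(),((proj(C,[p[0],p[1],.06])-[150,95])*5+2).round())
go([.483,.066,.2],.327)
E
```

```text
clock: 21.5
tool_pos: [0.5064, -0.0374, 0.2995]
tool_rot: [[-0.039, 0.999, -0.003], [0.999, 0.039, 0.0], [0.001, -0.003, -1.0]]
contact_force: [1.0, 0.4, -2.9]
gripper_width: 0.192
grip_force: 30.0
clock: 22.12
tool_pos: [0.4828, 0.066, 0.2995]
tool_rot: [[-0.325, 0.946, -0.004], [0.946, 0.325, -0.0], [0.001, -0.003, -1.0]]
contact_force: [1.0, -0.1, -2.6]
gripper_width: 0.191
grip_force: 30.0
clock: 22.25
tool_pos: [0.4831, 0.0656, 0.2998]
tool_rot: [[-0.319, 0.948, -0.003], [0.948, 0.319, -0.0], [0.001, -0.003, -1.0]]
contact_force: [-0.0, -0.1, -2.5]
gripper_width: 0.187
grip_force: 30.0
[246. 285.] [258. 446.]
pos [0.4833 0.0656 0.3   ] yaw 0.322 total shift rows [0.008 0.002 2.   ] turn z -0.028 tilt [-0.002 -0.   ] F [ 0.5  0.7 -3.2] M [-0.1   0.02  0.01]
```

View pics/v9.png

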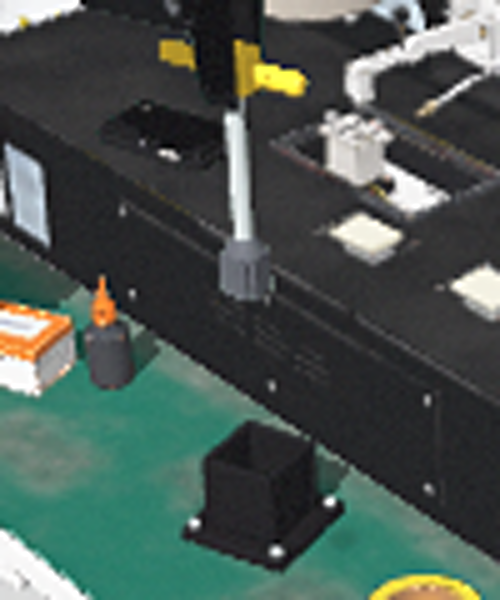

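The key foot (246,285) lines up over the stand mouth (260,448), where I predicted (258,446). Lowering now.

```bash
python3 -m jog '[[[0,0,0.6],[0,0,0]],[[0,0,0.6],[0,0,0]],[[0,0,0.6],[0,0,0]],[[0,0,0.3],[0,0,0]],[[0,0,0],[0,0,0]]]' && python3 -m jog '[[[0,0,0.3],[0,0,0]],[[0,0,0.3],[0,0,0]],[[0,0,0.2],[0,0,0]],[[0,0,0],[0,0,0]]]' && python3 -m jog '[[[0,0,0.2],[0,0,0]],[[0,0,0.15],[0,0,0]],[[0,0,0],[0,0,0]]]'
```

```text
clock: 22.92
tool_pos: [0.4832, 0.0655, 0.1949]
tool_rot: [[-0.317, 0.949, -0.003], [0.949, 0.317, -0.0], [0.001, -0.003, -1.0]]
contact_force: [-0.8, -0.3, -2.5]
gripper_width: 0.19
grip_force: 30.0
clock: 23.42
tool_pos: [0.4838, 0.0657, 0.156]
tool_rot: [[-0.318, 0.948, -0.001], [0.948, 0.318, 0.0], [0.0, -0.001, -1.0]]
contact_force: [-0.8, 0.0, -3.4]
gripper_width: 0.184
grip_force: 30.0
clock: 23.8
tool_pos: [0.4837, 0.0657, 0.1381]
tool_rot: [[-0.319, 0.948, -0.001], [0.948, 0.319, 0.0], [0.0, -0.001, -1.0]]
contact_force: [1.0, 0.0, -3.4]
gripper_width: 0.185
grip_force: 30.0
```

```bash
python3 -m jog '[[[0,0,0.04],[0,0,0]],[[0,0,0.02],[0,0,0]],[[0,0,0],[0,0,0]]]'; python3 -m jog '[[[0,0,0.02],[0,0,0]],[[0,0,0],[0,0,0]],[[0,0,0],[0,0,0]]]'
```

```text
clock: 24.18
tool_pos: [0.4839, 0.0657, 0.1357]
tool_rot: [[-0.319, 0.948, 0.0], [0.948, 0.319, 0.0], [0.0, 0.0, -1.0]]
contact_force: [-0.6, 0.0, -2.0]
gripper_width: 0.188
grip_force: 30.0
clock: 24.55
tool_pos: [0.4839, 0.0657, 0.1346]
tool_rot: [[-0.319, 0.948, 0.0], [0.948, 0.319, 0.0], [0.0, 0.0, -1.0]]
contact_force: [1.0, -0.9, -2.5]
gripper_width: 0.185
grip_force: 30.0
```

```bash
python3 -m jog '[[[0,0,0.02],[0,0,0]],[[0,0,0],[0,0,0]],[[0,0,0],[0,0,0]]]' && python3 -m jog '[[[0,0,0],[0,0,0]],[[0,0,0],[0,0,0]],[[0,0,0],[0,0,0]],[[0,0,0],[0,0,0]],[[0,0,0],[0,0,0]]]' 0 && python3 -m jog '[[[0,0,0],[0,0,0]],[[0,0,0],[0,0,0]],[[0,0,-0.2],[0,0,0]],[[0,0,-0.5],[0,0,0]],[[0,0,-0.8],[0,0,0]]]' && python3 -m jog '[[[0,0,-0.8],[0,0,0]],[[0,0,-0.8],[0,0,0]],[[0,0,0],[0,0,0]],[[0,0,0],[0,0,0]]]'
python3 - <<'E'
from h import *
S=save('scene','pics/s10.png')
v=np.hstack([cv2.resize(S[110:210,150:250],(400,400),interpolation=cv2.INTER_CUBIC),cv2.resize(S[160:260,240:340],(400,400),interpolation=cv2.INTER_CUBIC)])
cv2.imwrite('pics/v10.png',v[...,::-1])
E
```

```text
clock: 24.92
tool_pos: [0.4841, 0.0657, 0.134]
tool_rot: [[-0.319, 0.948, 0.001], [0.948, 0.319, 0.0], [-0.0, 0.001, -1.0]]
contact_force: [-1.4, -0.0, 6.4]
gripper_width: 0.192
grip_force: 30.0
clock: 25.55
tool_pos: [0.4839, 0.0657, 0.1336]
tool_rot: [[-0.319, 0.948, -0.0], [0.948, 0.319, 0.0], [0.0, 0.0, -1.0]]
contact_force: [-0.3, -0.0, 0.2]
gripper_width: 0.655
grip_force: 0.0
clock: 26.18
tool_pos: [0.4835, 0.0657, 0.2094]
tool_rot: [[-0.319, 0.948, -0.002], [0.948, 0.319, 0.0], [0.001, -0.002, -1.0]]
contact_force: [-0.3, 0.2, -0.6]
gripper_width: 0.999
grip_force: 0.0
clock: 26.68
tool_pos: [0.4835, 0.0657, 0.2884]
tool_rot: [[-0.319, 0.948, -0.0], [0.948, 0.319, 0.0], [0.0, -0.0, -1.0]]
contact_force: [-0.8, -0.7, -0.8]
gripper_width: 1.002
grip_force: 0.0
```

View pics/v10.png

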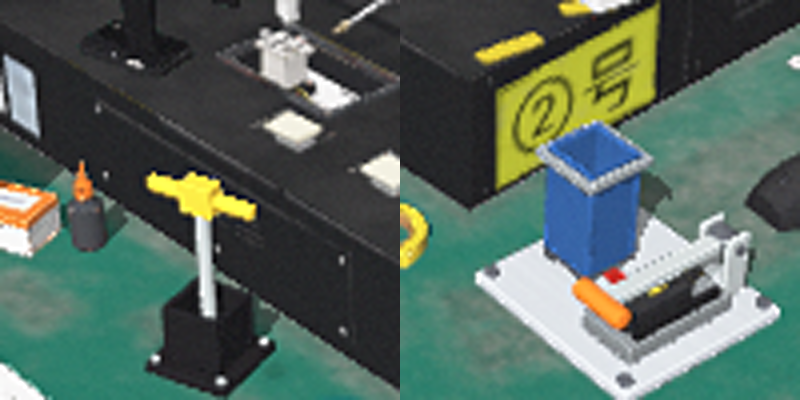

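The key stands upright in its stand at (200,195)–(207,310). The lever is level, and the red indicator on the stem has swung to the front at (613,277). Handing in.

```bash
python3 -c "
from cell import *
print(sign_off())"
```

```text
the job is handed in; nothing more can be done
None
```

I handed the job in at about 27 s of the 72 s limit: the lever is shut, the stem was turned clockwise to its stop (judged by torque, not seen directly), and the key stands upright in its stand, released; I touched no bystander, and sign-off gave no verdict.

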